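# Tighten the grinding-wheel nut until the torque wrench breaks over

### The arm

A 6-joint arm with a two-finger parallel gripper is mounted at the origin on a cart in front of the work surface, level with it; the furniture and walls round the work are solid. World frame = base frame: x ahead of the robot, y to its left, z up, the work surface at z = 0. Lengths are in m, angles in degrees, forces in N, time in s.
With the tool pointing down it reaches from about 0.375 to 0.925 m from the base axis. Payload 5.7 kg.
Tool frame: the origin (TCP) lies between the finger pads; the fingertips stand 19 mm ahead of it and the grasp point (between the pads) is the TCP; z points along the fingers, y is the line along which they close (so a half turn about z gives the same grasp; the last joint's range is limited). The gripper opens to 88 mm and grips with 3 to 60 N. Pads are 20 mm wide; open, the fingers measure 115 mm over their backs; the gripper's body (75 mm by 178 mm) begins 61 mm behind the grasp point.
Start: joints at [-77.756, 20.558, 86.54, -0, 72.909, -6.595], TCP at [0.194, -0.568, 0.242] pointing down, gripper open.
Joint ranges: [-170.27, 170.27], [-57.76, 135], [12.27, 136.19], [-55.21, 235.2], [11.17, 155.16], [-170.74, 170.74]. Speed limits (degrees/s): [136.94, 136.94, 180, 180, 180, 180].

### API

Orientations are given as [roll, pitch, yaw] about the fixed x, y, z axes, in that order (R = Rz(yaw) Ry(pitch) Rx(roll)).
In Python, from bench import bot gives the robot as it stands. The module is installed in compiled form; this text tells all that it offers.
- The arm moves only by the tool apply_moves, never from a script. Its argument "motion" is a list of rows, each a list of 3 entries, a list of its own where there are three numbers: the turn, a rotation vector about the tool's x, y, z in rad, then the shift along the tool's x, y, z in mm, then the finger opening in mm, from 0 to 87.8. A call has exactly 10 rows; each row shifts and turns the commanded pose from where the row before left it, along the tool's axes as they then stand; what a row does not reach is not made up. A row lasts 1/8 s, in which the tool goes at most 62.5 mm and 10.7 degrees, less where a joint would pass 70% of its speed; a pose out of reach is approached as far as the arm can. A call with a gripper value outside its range is refused whole. The fingers move at their own pace and stop on an object; "squeeze" is the grip in N (left out, the last holds). Time passes only in rows, so rows that do not move let the fingers close, or fill a call up. It gives the time, the measured TCP pose, the force, the opening and the grip force at its end, in the units of the state.
- bot.get_state(): the state, without advancing time (a new reading comes with each control period).
- bot.grab_frame(name): name is "side" or "top"; returns a dict with "color" (420x560x3 uint8, red, green, blue), "vfov" (degrees; the focal length in pixels is half the picture's height over the tangent of half this angle, whatever the lens; pixels are square), "cx", "cy" (the principal point, pixels), "world_from_camera" (4x4, takes a point from camera to world coordinates). Camera axes: x right, y down, z forward; pixel columns grow to the right and rows downward; lengths in m; the calibration is good to about 2 mm. A picture is of the moment at which its call begins. There is no depth.
- bot.sign_off(): hands the job in; it is judged then, once.
The state is a dict: "clock": time; "joint_pos": joint angles; "qvel": joint speeds; "joint_torque": joint torques, N m; "eef_pos": TCP position; "eef_rot": TCP orientation; "ft_force": force on the tool from outside, world axes, zero at the start; "ft_torque": the same for the moment, N m; "grip_width": finger opening in m; "finger_force": force on a finger pad.
Only numpy, scipy, OpenCV 4.12 (cv2) and the standard library are available. Lean on these libraries where they do the work, as an engineer would, in place of code of your own. Each camera call takes 0.05 s, during which the arm holds its last target. There are 200 camera calls.

### The job

A click-type torque wrench sits on the nut of the grinding wheel, under a clear guard. Swing its handle clockwise (seen from above) until the nut is fully tight and the handle breaks over at its hinge pin, so that it is plainly kinked by about 12 degrees; stop there, well before the pin's end stop, and let go with the wrench left on the nut. Leave the pliers, the lens blank and the brush where they lie.

Things in the scene. Friction and masses are not known exactly. Their poses are not given: they have to be found in the camera images.
- stand: wheel-mounting stand, fixed to the worktop: grey base plate 140x140x12 mm, steel pedestal, grinding wheel 68 mm across on it, the nut on top. Origin: centre of the underside, on the nut's vertical axis; z up, x to the back of the stand (two guard posts 14 mm thick at x +54, y +-35 mm); its front (-x) looks roughly to the robot. In front lies a fixed job tray, 37 mm high.
- guard_edge (a point): middle of the guard's front edge, underside, 255 mm above the worktop; stand's axes. Fixed level clear plate 6 mm thick with aluminium rim. From here it reaches 110 mm back at 112 mm to either side, then 150 mm more at 62 to 77 mm to the sides. It covers the whole swing of the wrench: reach in under this edge with the hand tilted 35 to 45 degrees, pointing down and to the stand's back (+x).
- nut (a joint): turn of nut and wrench about the vertical axis, rad; grows as it is tightened, clockwise from above (handle sweeps to the stand's +y). Starts at 0.10 to 0.36; 0.60 is fully tight, a hard stop. At joint values nut = q, handle = b the handle's free end points along the stand's -x turned 0.60 - q - b rad counter-clockwise. Takes a steady 0.3 N m (2 N at the grip); stays where left.
- handle (a joint): kink of the wrench at its break-over pin, rad: 0 straight (start), grows when the handle is swung on clockwise after the nut is tight; end stop at 0.50. It does not yield below 0.7 N m about the pin (about 9.5 N sideways at the middle of the grip), then swings over at that steady load and stays where it is left. Wanted: about 0.2.
- grip (a point): middle of the wrench's black rubber grip, on the handle's centre line 75 mm from the pin (135 mm from the nut axis while straight), 90 mm above the worktop. The grip is a level round bar 23 mm thick and 67 mm long; x axis along the handle towards the pin, z up; the handle's free end is 32 mm beyond this point, away from the pin.
- nut_axis (a point): point on the nut's vertical axis at the height of the wrench handle's centre line, 90 mm above the worktop.
- pin (a point): centre of the wrench's vertical break-over pin, 60 mm from the nut axis along the wrench, 90 mm above the worktop.
- pliers: optician's pliers lying loose in front of the big machine, 52x156x14 mm; origin: centre of the underside. To be left alone.
- lens: round lens blank lying loose, 65 mm across and 10 mm high; origin: centre of the underside. To be left alone.
- brush: grey hand brush standing loose on its bristles, 30x85x55 mm; origin: centre of the underside. To be left alone.

How it is judged (in metres and radians):
On the way, in this order (a step that is already met when the one before it is completed fails the run):
1. the nut is run down fully tight (value of joint nut above 0.57 rad).
2. the handle has broken over at its pin (value of joint handle above 0.12 rad), for 0.1 s.
At the end, for the whole second after the job is handed in: The nut is fully tight (joint above 0.56 of 0.60 rad), the handle is broken over by 0.12 to 0.30 rad (7 to 17 degrees) at its pin and at rest, and the wrench is let go (value of joint nut above 0.56 rad and value of joint handle between 0.12 and 0.3 rad and velocity of joint handle between -0.05 and 0.05 rad/s); the robot touches nothing.
It fails at once if the handle was pushed on far past the break-over, towards its end stop (kink over 0.40 rad) (value of joint handle above 0.4 rad).
It fails at once if the pliers were moved by more than 20 mm (distance of pliers from where it was at the start of the episode above 0.02 m).
It fails at once if the lens blank was moved by more than 20 mm (distance of lens from where it was at the start of the episode above 0.02 m).
It fails at once if the brush was moved by more than 20 mm (distance of brush from where it was at the start of the episode above 0.02 m).
It also fails if it takes over 45 s, if anything falls off the work surface, if the arm or the gripper's body presses on something with over 40 N, if the wrist force passes 120 N, or if a joint passes its speed limit or range.

## Working session

There is one attempt and no reset: what is moved stays moved. The work goes in short steps, Python scripts to look and compute and a tool call to move; the robot and the scene stay as the last step left them, time stands still between calls to the robot, and variables do not carry over. Pictures are saved under pics/ and viewed, at most 10 in all, crops included, and the job is handed in when it is done.

Besides the shell and the picture viewer there is one more tool, called after "Emit:" as name(argument=value, ...), one argument or row to a line, values as JSON. apply_moves: Moves the arm, as the interface text tells. Its arguments: {"type":"object","properties":{"motion":{"type":"array"},"squeeze":{"type":"number"}},"required":["motion"]}

```bash
mkdir -p pics; python3 - <<'E'
from bench import bot
import cv2,numpy as np
for n in("side","top"):
    f=bot.grab_frame(n); cv2.imwrite(f"pics/{n}0.png",f["color"][...,::-1]); print(n,f["vfov"],f["cx"],f["cy"],np.round(f["world_from_camera"],3).tolist())
print(bot.get_state())
E
```

```text
side 48.77039588167588 273.2871104232077 203.63319831452753 [[0.983, -0.1, 0.153, 0.353], [-0.181, -0.63, 0.755, -0.616], [0.021, -0.77, -0.638, 0.814], [0.0, 0.0, 0.0, 1.0]]
top 48.8856924831178 277.78380353493867 201.21169772237602 [[0.078, -0.786, 0.613, -0.1], [-0.997, -0.056, 0.056, 0.125], [-0.01, -0.615, -0.788, 0.962], [0.0, 0.0, 0.0, 1.0]]
{'clock': 0.1, 'joint_pos': array([-7.77563548e+01,  2.05935450e+01,  8.65902565e+01,  3.67554461e-04,
        7.29089032e+01, -6.59298014e+00]), 'qvel': array([ 0.014406  , -0.09725661, -0.22352015, -0.14236726,  0.08669748,
        0.0135063 ]), 'joint_torque': array([-2.02692236e-04, -5.16357350e+01, -2.71406990e+01,  6.76717144e-02,
        2.76592991e-02, -2.95458506e-05]), 'eef_pos': array([ 0.19361305, -0.56730058,  0.24091317]), 'eef_rot': array([-1.79907949e+02, -1.09927470e-02,  1.88365082e+01]), 'ft_force': array([-1.28741913, -0.37703881, -0.28655102]), 'ft_torque': array([-0.01884644, -0.01838209,  0.00097336]), 'finger_force': 0.0, 'grip_width': 0.08779489220186346}
```

View pics/side0.png

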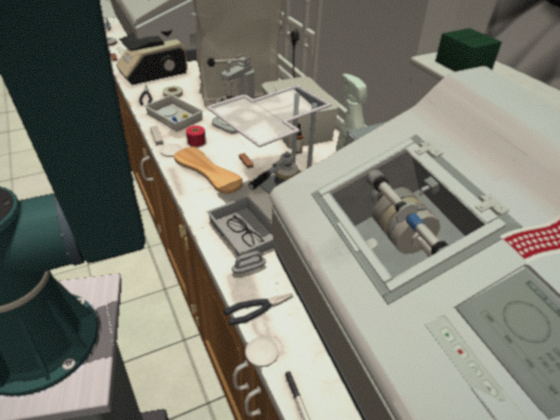

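View pics/top0.png

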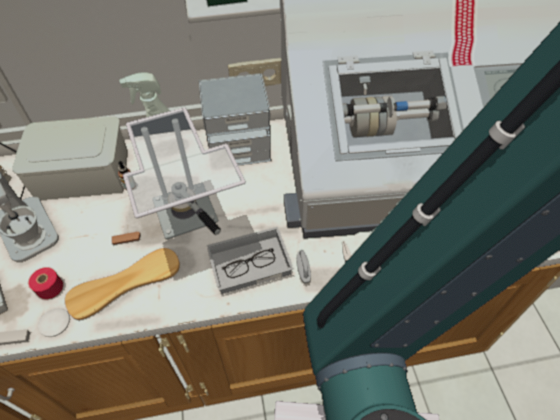

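```bash
python3 - <<'E'
import cv2,numpy as np
a=cv2.imread("pics/top0.png")[95:255,100:300]; b=cv2.imread("pics/side0.png")[75:215,190:350]
cv2.imwrite("pics/ct.png",cv2.resize(a,None,fx=4,fy=3.75,interpolation=2) if 0 else cv2.resize(a,(750,600),interpolation=2))
cv2.imwrite("pics/cs.png",cv2.resize(b,(640,560),interpolation=2))
E
```

```text
(no output)
```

View pics/ct.png

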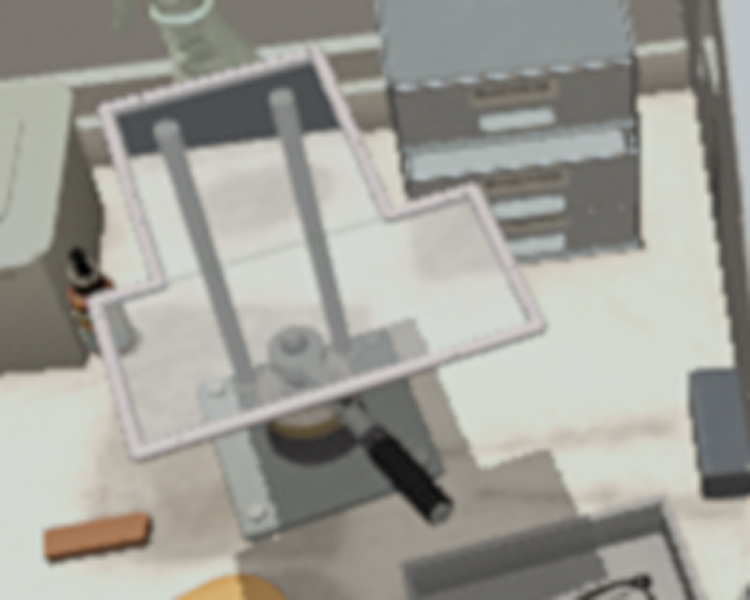

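View pics/cs.png

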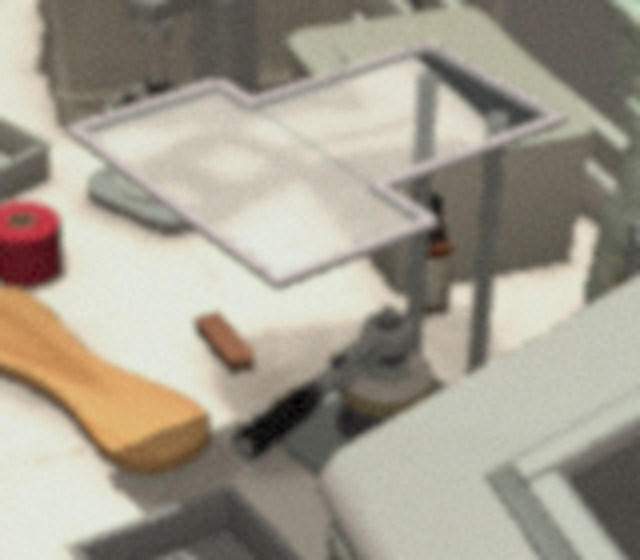

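The crops show the guard's front rim (top image corners about (136,216) and (245,182)), the black grip from (199,210) to (217,231) in top and (270,172) to (251,187) in side; the nut head at about (180,186) in top. The pliers, lens and brush lie to the right, clear of the stand.

```bash
cat > h.py <<'E'
import numpy as np,cv2
from bench import bot
from scipy.spatial.transform import Rotation as R
def ray(f,u,v):
    F=210/np.tan(np.radians(f["vfov"]/2)); T=np.array(f["world_from_camera"])
    return T[:3,3],T[:3,:3]@np.array([(u-f["cx"])/F,(v-f["cy"])/F,1])
def onz(f,u,v,z):
    o,d=ray(f,u,v); return o+d*(z-o[2])/d[2]
def proj(f,p):
    F=210/np.tan(np.radians(f["vfov"]/2)); q=np.linalg.inv(f["world_from_camera"])@np.r_[p,1]
    return np.array([f["cx"]+F*q[0]/q[2],f["cy"]+F*q[1]/q[2]])
def tri(f,a,g,b):
    o,d=ray(f,*a);p,e=ray(g,*b)
    s=np.linalg.lstsq(np.c_[d,-e],p-o,rcond=None)[0]
    return (o+d*s[0]+p+e*s[1])/2, np.linalg.norm(o+d*s[0]-p-e*s[1])
def grip(f,box):
    x0,y0,x1,y1=box; c=f["color"][y0:y1,x0:x1].max(2)
    m=(c<70).astype(np.uint8); n,l,s,ce=cv2.connectedComponentsWithStats(m)
    k=1+np.argmax(s[1:,4]); pts=np.argwhere(l==k)[:,::-1]+[x0,y0]
    return pts.mean(0), s[k,4], cv2.minAreaRect(pts.astype(np.float32))
E
python3 - <<'E'
from h import *
np.set_printoptions(precision=4,suppress=True)
t=bot.grab_frame("top");s=bot.grab_frame("side")
C=[onz(t,136,216.5,.258),onz(t,245.3,181.7,.258)]
D=[onz(s,190+280/4,75+283/4,.258),onz(s,190+75/4,75+130/4,.258)]
for c in (C,D):
    d=c[0]-c[1]; print("edge",c,np.linalg.norm(d),"mid",(c[0]+c[1])/2,"yaw",np.degrees(np.arctan2(d[1],d[0]))-90)
a=grip(t,(185,195,230,240));b=grip(s,(240,160,285,195));print(a,b)
print(tri(t,a[0],s,b[0]),onz(t,*a[0],.09),onz(s,*b[0],.09))
print("base corners",[onz(t,100+x/3.75,95+y/3.75,.012) for x,y in((200,390),(252,537),(440,470))])
print("nut",[onz(t,100+295/3.75,95+338/3.75,z) for z in(.09,.11,.13)],[onz(s,190+388/4,75+315/4,z) for z in(.09,.11,.13)],tri(t,(100+295/3.75,95+338/3.75),s,(190+388/4,75+315/4)))
E
```

```text
edge [array([0.3922, 0.4389, 0.258 ]), array([0.4925, 0.243 , 0.258 ])] 0.22012543561474068 mid [0.4423 0.341  0.258 ] yaw 27.11524724012766
edge [array([0.493, 0.245, 0.258]), array([0.3946, 0.4381, 0.258 ])] 0.21670176783361847 mid [0.4438 0.3415 0.258 ] yaw -153.0088706008883
(array([203.1023, 218.6106]), np.int32(303), ((202.86053466796875, 218.4403076171875), (38.46503448486328, 14.733859062194824), 28.886581420898438)) (array([259.936 , 179.6512]), np.int32(172), ((260.4703063964844, 179.52163696289062), (8.3079252243042, 23.820953369140625), 53.97262954711914))
(array([0.5138, 0.3551, 0.0848]), np.float64(0.008075581388082653)) [0.5147 0.3557 0.09  ] [0.5092 0.3436 0.09  ]
base corners [array([0.6231, 0.5184, 0.012 ]), array([0.5045, 0.4542, 0.012 ]), array([0.5669, 0.3395, 0.012 ])]
nut [array([0.6112, 0.4341, 0.09  ]), array([0.5949, 0.427 , 0.11  ]), array([0.5786, 0.4199, 0.13  ])] [array([0.604 , 0.4524, 0.09  ]), array([0.5971, 0.4229, 0.11  ]), array([0.5901, 0.3934, 0.13  ])] (array([0.5983, 0.4285, 0.1061]), np.float64(0.00036574036120893535))
```

```bash
python3 - <<'E'
from h import *
np.set_printoptions(precision=3,suppress=True)
t=bot.grab_frame("top");s=bot.grab_frame("side")
N=np.array([.5965,.4285,.09])
for n,f,e,m in(("t",t,(217,230.5),(208,220.3)),("s",s,(251.2,186.3),(260.7,179))):
    for p in(e,m):
        P=onz(f,*p,.09);d=P-N;print(n,P,np.hypot(*d[:2]),"ang",np.degrees(np.arctan2(d[1],d[0]))%360)
print("tri end",tri(t,(217,230.5),s,(251.2,186.3)),"mid",tri(t,(208,220.3),s,(260.7,179)))
for st in(28,):
  for q in (.1,.2,.3,.36):
    a=np.radians(180+st)+.6-q
    g=N+.135*np.array([np.cos(a),np.sin(a),0]);e=N+.167*np.array([np.cos(a),np.sin(a),0])
    print(q,np.degrees(a),g,"t",proj(t,g),proj(t,e),"s",proj(s,g),proj(s,e))
print("machine base",onz(t,303,235,0),onz(t,292,222,0),"machine top front-left",tri(t,(303,197),s,(275,182)), onz(t,287,195,0.05),"tray",onz(t,209,250,.037),onz(t,282,234,.037),onz(s,210,210,.037))
E
```

```text
t [0.484 0.318 0.09 ] 0.15776552719389447 ang 224.43166827713756
t [0.511 0.344 0.09 ] 0.1207466168015364 ang 224.74008237078866
s [0.483 0.319 0.09 ] 0.15808721543309698 ang 223.85507798884052
s [0.512 0.346 0.09 ] 0.11828605893733012 ang 224.12508227063012
tri end (array([0.483, 0.318, 0.091]), np.float64(0.0006835579213981887)) mid (array([0.511, 0.344, 0.091]), np.float64(0.0014932055811290596))
0.1 236.6478897565412 [0.522 0.316 0.09 ] t [220.598 216.979] [230.884 223.798] s [266.707 185.598] [261.641 192.624]
0.2 230.91831180523295 [0.511 0.324 0.09 ] t [216.477 220.565] [225.794 228.342] s [262.022 184.139] [255.761 190.753]
0.3 225.18873385392473 [0.501 0.333 0.09 ] t [211.92  223.866] [220.138 232.535] s [257.633 182.419] [250.271 188.551]
0.36 221.7509870831398 [0.496 0.339 0.09 ] t [208.996 225.692] [216.496 234.859] s [255.162 181.271] [247.191 187.086]
machine base [ 0.546  0.121 -0.   ] [0.584 0.151 0.   ] machine top front-left (array([0.497, 0.13 , 0.232]), np.float64(0.024281385124567557)) [0.631 0.167 0.05 ] tray [0.463 0.34  0.037] [0.52  0.172 0.037] [0.373 0.305 0.037]
```

```bash
cat >> h.py <<'E'
def plan(wps,open_mm,start=None):
    """wps: list of (pos, Rotation or None, nrows); prints rows (turn, shift mm, opening)"""
    s=bot.get_state(); p=np.array(s["eef_pos"]); r=R.from_euler("xyz",s["eef_rot"],degrees=True)
    for q,rq,n in wps:
        q=np.array(q); rq=rq or r; rv=(r.inv()*rq).as_rotvec()/n; d=(q-p)/n
        for i in range(n):
            sh=r.inv().apply(d)*1000; print([[round(x,3) for x in rv],[round(x,1) for x in sh],open_mm]); r=r*R.from_rotvec(rv)
        p=q
def tool(yaw,tilt):
    y,t=np.radians([yaw,tilt]); z=np.array([np.cos(y)*np.sin(t),np.sin(y)*np.sin(t),-np.cos(t)]); ya=np.array([np.sin(y),-np.cos(y),0])
    return R.from_matrix(np.c_[np.cross(ya,z),ya,z])
def st():
    s=bot.get_state(); print({k:np.round(s[k],3).tolist() for k in("clock","joint_pos","eef_pos","eef_rot","ft_force","grip_width")})
E
python3 -c "
from h import *
plan([((.2,-.4,.38),None,5),((.38,-.2,.38),None,5),((.42,0,.38),None,4),((.40,.24,.32),None,6)],60)"
```

```text
[[np.float64(0.0), np.float64(0.0), np.float64(0.0)], [np.float64(12.0), np.float64(-31.3), np.float64(-27.7)], 60]
[[np.float64(0.0), np.float64(0.0), np.float64(0.0)], [np.float64(12.0), np.float64(-31.3), np.float64(-27.7)], 60]
[[np.float64(0.0), np.float64(0.0), np.float64(0.0)], [np.float64(12.0), np.float64(-31.3), np.float64(-27.7)], 60]
[[np.float64(0.0), np.float64(0.0), np.float64(0.0)], [np.float64(12.0), np.float64(-31.3), np.float64(-27.7)], 60]
[[np.float64(0.0), np.float64(0.0), np.float64(0.0)], [np.float64(12.0), np.float64(-31.3), np.float64(-27.7)], 60]
[[np.float64(0.0), np.float64(0.0), np.float64(0.0)], [np.float64(47.0), np.float64(-26.2), np.float64(0.0)], 60]
[[np.float64(0.0), np.float64(0.0), np.float64(0.0)], [np.float64(47.0), np.float64(-26.2), np.float64(0.0)], 60]
[[np.float64(0.0), np.float64(0.0), np.float64(0.0)], [np.float64(47.0), np.float64(-26.2), np.float64(0.0)], 60]
[[np.float64(0.0), np.float64(0.0), np.float64(0.0)], [np.float64(47.0), np.float64(-26.2), np.float64(0.0)], 60]
[[np.float64(0.0), np.float64(0.0), np.float64(0.0)], [np.float6
[... 489 characters left out ...]
oat64(0.0)], 60]
[[np.float64(0.0), np.float64(0.0), np.float64(0.0)], [np.float64(9.8), np.float64(-38.9), np.float64(10.0)], 60]
[[np.float64(0.0), np.float64(0.0), np.float64(0.0)], [np.float64(9.8), np.float64(-38.9), np.float64(10.0)], 60]
[[np.float64(0.0), np.float64(0.0), np.float64(0.0)], [np.float64(9.8), np.float64(-38.9), np.float64(10.0)], 60]
[[np.float64(0.0), np.float64(0.0), np.float64(0.0)], [np.float64(9.8), np.float64(-38.9), np.float64(10.0)], 60]
[[np.float64(0.0), np.float64(0.0), np.float64(0.0)], [np.float64(9.8), np.float64(-38.9), np.float64(10.0)], 60]
[[np.float64(0.0), np.float64(0.0), np.float64(0.0)], [np.float64(9.8), np.float64(-38.9), np.float64(10.0)], 60]
```

Emit:
apply_moves(
  motion=[
    [[0, 0, 0], [12, -31, -28], 60],
    [[0, 0, 0], [12, -31, -28], 60],
    [[0, 0, 0], [12, -31, -28], 60],
    [[0, 0, 0], [12, -31, -28], 60],
    [[0, 0, 0], [12, -31, -28], 60],
    [[0, 0, 0], [47, -26, 0], 60],
    [[0, 0, 0], [47, -26, 0], 60],
    [[0, 0, 0], [47, -26, 0], 60],
    [[0, 0, 0], [47, -26, 0], 60],
    [[0, 0, 0], [47, -26, 0], 60],
  ],
)

```text
clock: 1.55
eef_pos: [0.3818, -0.2014, 0.3819]
eef_rot: [180.0, -0.0, 18.8]
ft_force: [-0.1, -0.5, 0.5]
grip_width: 0.0597
finger_force: 0.0
```

Emit:
apply_moves(
  motion=[
    [[0, 0, 0], [26, -44, 0], 60],
    [[0, 0, 0], [26, -44, 0], 60],
    [[0, 0, 0], [26, -44, 0], 60],
    [[0, 0, 0], [26, -44, 0], 60],
    [[0, 0, 0], [10, -39, 10], 60],
    [[0, 0, 0], [10, -39, 10], 60],
    [[0, 0, 0], [10, -39, 10], 60],
    [[0, 0, 0], [10, -39, 10], 60],
    [[0, 0, 0], [10, -39, 10], 60],
    [[0, 0, 0], [10, -39, 10], 60],
  ],
)

```text
clock: 2.8
eef_pos: [0.4034, 0.2395, 0.3215]
eef_rot: [-180.0, -0.0, 18.8]
ft_force: [1.5, -0.6, 1.2]
grip_width: 0.06
finger_force: 0.0
```

```bash
python3 -c "
from h import *
st()
o=tool(28,40);z=o.apply([0,0,1]);G=np.array([.500,.335,.09]);print(z)
plan([(G-.14*z,o,10),(G-.03*z,None,5)],60)
s=bot.grab_frame('side');cv2.imwrite('pics/s1.png',s['color'][...,::-1])" | sed 's/np.float64(\([^)]*\))/\1/g'
```

```text
{'clock': 2.8, 'joint_pos': [22.247, 5.518, 95.209, 0.0, 79.25, 93.401], 'eef_pos': [0.403, 0.239, 0.321], 'eef_rot': [-179.998, -0.024, 18.846], 'ft_force': [1.461, -0.616, 1.195], 'grip_width': 0.06}
[ 0.56754777  0.3017705  -0.76604444]
[[0.006, 0.07, -0.015], [3.3, -4.5, 12.4], 60]
[[0.006, 0.07, -0.015], [2.5, -4.4, 12.7], 60]
[[0.006, 0.07, -0.015], [1.7, -4.3, 12.8], 60]
[[0.006, 0.07, -0.015], [0.9, -4.2, 12.9], 60]
[[0.006, 0.07, -0.015], [0.0, -4.1, 13.0], 60]
[[0.006, 0.07, -0.015], [-0.8, -4.0, 13.0], 60]
[[0.006, 0.07, -0.015], [-1.6, -4.0, 12.9], 60]
[[0.006, 0.07, -0.015], [-2.5, -3.9, 12.8], 60]
[[0.006, 0.07, -0.015], [-3.3, -3.9, 12.6], 60]
[[0.006, 0.07, -0.015], [-4.1, -3.9, 12.4], 60]
[[0.0, 0.0, 0.0], [0.0, -0.0, 22.0], 60]
[[0.0, 0.0, 0.0], [0.0, -0.0, 22.0], 60]
[[0.0, 0.0, 0.0], [0.0, -0.0, 22.0], 60]
[[0.0, 0.0, 0.0], [0.0, -0.0, 22.0], 60]
[[0.0, 0.0, 0.0], [0.0, -0.0, 22.0], 60]
```

Emit:
apply_moves(
  motion=[
    [[0.006, 0.07, -0.015], [3.3, -4.5, 12.4], 60],
    [[0.006, 0.07, -0.015], [2.5, -4.4, 12.7], 60],
    [[0.006, 0.07, -0.015], [1.7, -4.3, 12.8], 60],
    [[0.006, 0.07, -0.015], [0.9, -4.2, 12.9], 60],
    [[0.006, 0.07, -0.015], [0, -4.1, 13], 60],
    [[0.006, 0.07, -0.015], [-0.8, -4, 13], 60],
    [[0.006, 0.07, -0.015], [-1.6, -4, 12.9], 60],
    [[0.006, 0.07, -0.015], [-2.5, -3.9, 12.8], 60],
    [[0.006, 0.07, -0.015], [-3.3, -3.9, 12.6], 60],
    [[0.006, 0.07, -0.015], [-4.1, -3.9, 12.4], 60],
  ],
)

```text
clock: 4.1
eef_pos: [0.4209, 0.2867, 0.2196]
eef_rot: [-179.0, -37.9, 27.8]
ft_force: [0.4, 0.1, 0.4]
grip_width: 0.06
finger_force: 0.0
```

```bash
python3 -c "
from h import *
st()
o=tool(28,40);z=o.apply([0,0,1]);G=np.array([.500,.335,.09])
plan([(G-.04*z,o,10)],60)
s=bot.grab_frame('side')['color'];t=bot.grab_frame('top')['color']
cv2.imwrite('pics/c1.png',np.hstack([cv2.resize(s[75:215,190:330],(400,400)),cv2.resize(t[120:280,130:290],(400,400))])[...,::-1])" | sed 's/np.float64(\([^)]*\))/\1/g'
```

```text
{'clock': 4.1, 'joint_pos': [24.182, 2.743, 128.721, 16.624, 11.248, 70.795], 'eef_pos': [0.421, 0.287, 0.22], 'eef_rot': [-179.036, -37.852, 27.828], 'ft_force': [0.398, 0.143, 0.362], 'grip_width': 0.06}
[[-0.001, 0.004, -0.0], [-0.8, -0.4, 11.9], 60]
[[-0.001, 0.004, -0.0], [-0.8, -0.4, 11.9], 60]
[[-0.001, 0.004, -0.0], [-0.9, -0.4, 11.9], 60]
[[-0.001, 0.004, -0.0], [-0.9, -0.4, 11.9], 60]
[[-0.001, 0.004, -0.0], [-1.0, -0.4, 11.9], 60]
[[-0.001, 0.004, -0.0], [-1.0, -0.5, 11.9], 60]
[[-0.001, 0.004, -0.0], [-1.1, -0.5, 11.9], 60]
[[-0.001, 0.004, -0.0], [-1.1, -0.5, 11.9], 60]
[[-0.001, 0.004, -0.0], [-1.2, -0.5, 11.9], 60]
[[-0.001, 0.004, -0.0], [-1.2, -0.5, 11.9], 60]
```

View pics/c1.png

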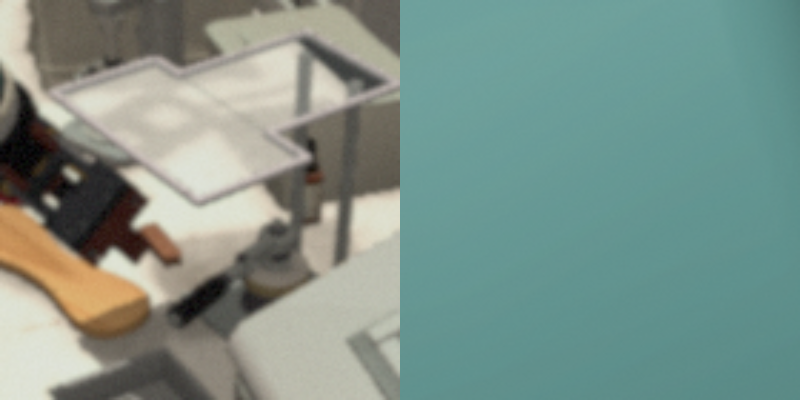

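The side view shows the hand in front of the guard with both fingers clear, wrench untouched at crop (205,295); the top view is blocked by the arm. Advancing.

Emit:
apply_moves(
  motion=[
    [[0, 0.004, 0], [-1, -0.5, 11.9], 60],
    [[0, 0.004, 0], [-1, -0.5, 11.9], 60],
    [[0, 0.004, 0], [-1, -0.5, 11.9], 60],
    [[0, 0.004, 0], [-1, -0.5, 11.9], 60],
    [[0, 0.004, 0], [-1, -0.5, 11.9], 60],
    [[0, 0.004, 0], [-1, -0.5, 11.9], 60],
    [[0, 0.004, 0], [-1, -0.5, 11.9], 60],
    [[0, 0.004, 0], [-1, -0.5, 11.9], 60],
    [[0, 0.004, 0], [-1, -0.5, 11.9], 60],
    [[0, 0.004, 0], [-1, -0.5, 11.9], 60],
  ],
)

```text
clock: 5.45
eef_pos: [0.4802, 0.3102, 0.1705]
eef_rot: [-176.1, -34.8, 27.7]
ft_force: [-23.5, -9.3, -4.2]
grip_width: 0.06
finger_force: 10.3
```

```bash
python3 -c "
from h import *
st()
o=tool(28,40);z=o.apply([0,0,1]);G=np.array([.500,.335,.09])
plan([(G,o,10)],60)
s=bot.grab_frame('side');c=s['color'];print(proj(s,G),proj(s,bot.get_state()['eef_pos']))
cv2.imwrite('pics/c2.png',cv2.resize(c[105:225,190:350],(800,600))[...,::-1])" | sed 's/np.float64(\([^)]*\))/\1/g'
```

```text
{'clock': 5.45, 'joint_pos': [21.038, 13.55, 123.374, 41.293, 11.645, 43.792], 'eef_pos': [0.48, 0.31, 0.17], 'eef_rot': [-176.121, -34.828, 27.69], 'ft_force': [-23.536, -9.323, -4.237], 'grip_width': 0.06}
[[-0.006, 0.009, -0.001], [-2.2, -0.7, 8.3], 60]
[[-0.006, 0.009, -0.001], [-2.3, -0.8, 8.3], 60]
[[-0.006, 0.009, -0.001], [-2.4, -0.8, 8.3], 60]
[[-0.006, 0.009, -0.001], [-2.4, -0.9, 8.3], 60]
[[-0.006, 0.009, -0.001], [-2.5, -0.9, 8.2], 60]
[[-0.006, 0.009, -0.001], [-2.6, -1.0, 8.2], 60]
[[-0.006, 0.009, -0.001], [-2.7, -1.0, 8.2], 60]
[[-0.006, 0.009, -0.001], [-2.7, -1.1, 8.1], 60]
[[-0.006, 0.009, -0.001], [-2.8, -1.1, 8.1], 60]
[[-0.006, 0.009, -0.001], [-2.9, -1.2, 8.1], 60]
[256.98028601 181.94538493] [250.88346578 162.45557995]
```

View pics/c2.png

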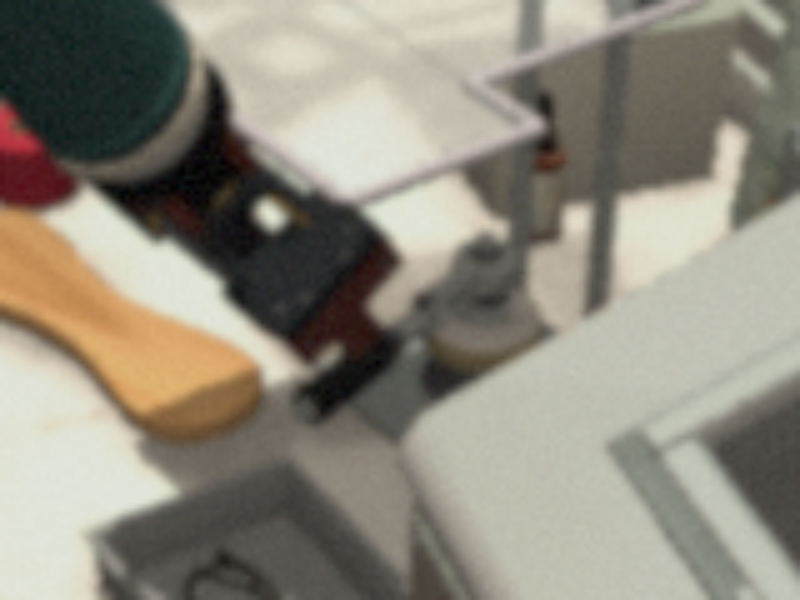

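The hand drifted high because joint 5 hit its lower limit. The gripper's top now leans on the guard rim (about 25 N), the wrench is untouched. I'll fit the arm's kinematics from the recorded poses to find a feasible posture.

```bash
cat > kin.py <<'E'
from h import *
from scipy.optimize import least_squares
LO=np.array([-170.27,-57.76,12.27,-55.21,11.17,-170.74]);HI=np.array([170.27,135,136.19,235.2,155.16,170.74])
def fk(j,k):
    a0,d0,L1,e,L2,L3=k[:6]; E=lambda ax,a:R.from_euler(ax,a,degrees=True)
    r1=E('z',j[0]);r2=r1*E('y',j[1]);r3=r2*E('y',j[2]);r5=r3*E('z',j[3])*E('y',j[4]);r6=r5*E('z',j[5]+C6)
    pw=r1.apply([a0,0,d0])+r2.apply([0,0,L1])+r3.apply([e,0,L2])
    return pw+r5.apply([0,0,L3]),r6
C6=-90
data=[([-77.756,20.5935,86.59,0,72.909,-6.593],[.19361,-.5673,.24091],[-179.908,-.011,18.8365]),
([22.247,5.518,95.209,0,79.25,93.401],[.4034,.2395,.3215],[-179.998,-.024,18.846]),
([24.182,2.743,128.721,16.624,11.248,70.795],[.4209,.2867,.2196],[-179.036,-37.852,27.828]),
([21.038,13.55,123.374,41.293,11.645,43.792],[.4802,.3102,.1705],[-176.121,-34.828,27.69])]
f=least_squares(lambda k:np.concatenate([fk(j,k)[0]-p for j,p,_ in data]),[0.05,.3,.35,.0,.35,.25])
K=f.x
def ik(p,rot,x0):
    g=lambda j:np.r_[(fk(j,K)[0]-p)*1000,(fk(j,K)[1].inv()*rot).as_rotvec()*300]
    return least_squares(g,np.clip(x0,LO+.1,HI-.1),bounds=(LO,HI),x_scale=30)
E
python3 - <<'E'
from kin import *
np.set_printoptions(precision=4,suppress=True)
print(K,f.fun*1000)
for j,p,e in data: print((fk(j,K)[1].inv()*R.from_euler('xyz',e,degrees=True)).as_rotvec(degrees=True))
G=np.array([.5,.335,.09])
for tilt in(35,38,42,45):
  for yaw in(20,28,34):
    o=tool(yaw,tilt);z=o.apply([0,0,1])
    for back in(0,.1):
      s=min((ik(G-back*z,o,x0) for x0 in([30,45,95,0,30,90],[30,30,110,180,30,-90],[30,45,95,0,30,-90],[30,30,100,60,30,30])),key=lambda s:s.cost)
      print(tilt,yaw,back,round(s.cost,2),s.x.round(1))
E
```

```text
[-0.3198  0.891   0.8254  0.4323  0.7928  0.8009] [-66.6029 -17.9548 -25.3197  20.8157 -65.9747  17.9168  32.4505 -34.1376
  14.6975  -8.6845 -14.5493  -7.2947]
[   0.0006   -0.0002 -179.9995]
[ -0.0016   0.001  180.    ]
[   0.0006   -0.0002 -179.9995]
[ -0.0001  -0.0001 179.9994]
35 20 0 68.0 [ 65.3  23.9 114.8 -55.2  28.5   2.1]
35 20 0.1 0.0 [ 84.8  14.6 119.3 -51.   41.9  12.8]
35 28 0 40.93 [ 45.9  23.4 117.9 -55.2  11.2 -20.2]
35 28 0.1 0.0 [ 64.7  12.4 123.3 -54.6  24.8  -6.7]
35 34 0 84.66 [ 18.6  25.6 119.4  86.6  11.2 170.7]
35 34 0.1 7.78 [  26.6   11.4  124.1   25.8   11.2 -121.5]
38 20 0 345.9 [ 70.1  24.3 114.1 -55.2  32.6   6.1]
38 20 0.1 0.0 [ 98.3  17.8 119.9 -54.   48.2  27.8]
38 28 0 284.82 [ 45.9  23.1 118.  -55.2  11.2 -20.3]
38 28 0.1 118.95 [ 58.9  12.3 124.2 -55.2  20.1 -10.6]
38 34 0 28.17 [ 23.   28.6 121.2 134.2  11.2 126.6]
38 34 0.1 10.19 [ 17.   15.4 126.8  85.8  11.2 170.7]
42 20 0 911.03 [ 90.5  29.  111.2 -55.2  48.1  24.2]
42 20 0.1 0.0 [117.3  23.  119.3 -51.8  57.6  44.1]
42 28 0 971.16 [ 45.8  22.7 118.1 -55.2  11.2 -20.4]
42 28 0.1 578.93 [ 47.7  12.6 125.6 -55.2  11.2 -19.4]
42 34 0 0.0 [ 32.4  32.6 122.5 176.3  17.2  92.3]
42 34 0.1 0.0 [-82.8  20.9 128.8  43.2  60.7 121.1]
45 20 0 606.02 [130.7  41.8 115.1 -55.2  60.9  65.2]
45 20 0.1 0.0 [130.1  27.2 118.1 -47.8  63.7  53.4]
45 28 0 1756.68 [ 45.8  22.5 118.2 -55.2  11.2 -20.5]
45 28 0.1 1165.91 [  17.6   13.5  126.9   72.9   11.2 -170.7]
45 34 0 0.0 [ 31.   37.3 123.3 175.1  25.7  92.3]
45 34 0.1 0.0 [ 37.   27.2 130.1 185.7  22.3  86.9]
```

```bash
sed -i 's/C6=-90/C6=90/; s/pw=r1.apply(\[a0,0,d0\])/pw=r1.apply([a0,k[6],d0])/; s/\[0.05,.3,.35,.0,.35,.25\])/[0.05,.3,.35,.0,.35,.25,.07])/' kin.py
python3 - <<'E'
from kin import *
np.set_printoptions(precision=4,suppress=True)
print(K,f.fun*1000)
G=np.array([.5,.335,.09])
for tilt in(36,40,44):
  for yaw in(20,28,36):
    o=tool(yaw,tilt);z=o.apply([0,0,1])
    for back in(0,.1):
     for fl in(0,180):
      rr=o*R.from_euler('z',fl,degrees=True)
      s=min((ik(G-back*z,rr,x0) for x0 in([25,45,95,0,30,90],[25,45,95,180,30,-90],[25,45,95,180,30,90],[25,45,95,0,30,-90],[25,30,100,60,30,30])),key=lambda s:s.cost)
      print(tilt,yaw,back,fl,round(s.cost,2),s.x.round(1))
E
```

```text
[0.0001 0.2666 0.6109 0.1121 0.4336 0.3623 0.0689] [ 0.0073  0.0243  0.0209  0.0375 -0.024  -0.0188 -0.0317 -0.0161  0.0272
  0.0207  0.0355 -0.0294]
36 20 0 0 29.58 [  32.    27.1  124.4  224.1   11.2 -123.9]
36 20 0 180 29.58 [ 32.   27.1 124.4 224.1  11.2  56.1]
36 20 0.1 0 5.58 [ 33.7  12.5 125.3 -49.   11.2 149.7]
36 20 0.1 180 5.58 [ 33.7  12.5 125.3 -49.   11.2 -30.3]
36 28 0 0 54.23 [ 26.6  27.2 126.2 174.5  11.2 -85.8]
36 28 0 180 54.23 [ 26.6  27.2 126.2 174.5  11.2  94.2]
36 28 0.1 0 105.57 [ 26.4  10.8 124.6   5.4  11.2  83.4]
36 28 0.1 180 105.57 [ 26.4  10.8 124.6   5.4  11.2 -96.6]
36 36 0 0 6.82 [ 21.9  26.3 125.1 128.9  11.2 -50.8]
36 36 0 180 6.82 [ 21.9  26.3 125.1 128.9  11.2 129.2]
36 36 0.1 0 0.02 [ 20.   11.7 127.3  57.2  11.2  20.2]
36 36 0.1 180 0.02 [  20.    11.7  127.3   57.2   11.2 -159.8]
40 20 0 0 0.0 [  31.8   27.9  126.3  209.5   15.5 -109.5]
40 20 0 180 0.0 [ 31.8  27.9 126.3 209.5  15.5  70.5]
40 20 0.1 0 31.59 [  34.2   14.8  131.1  235.2   11.2 -133.9]
40 20 0.1 180 31.59 [ 34.2  14.8 131.1 235.2  11.2  46.1]
40 28 0 0 0.0 [ 26.8  27.6 127.4 176.9
[... 357 characters left out ...]
.0 [ 18.6  12.9 131.6 105.6  11.5 150.6]
44 20 0 0 0.0 [  32.4   30.   129.   201.6   23.9 -100.9]
44 20 0 180 0.0 [ 32.4  30.  129.  201.6  23.9  79.1]
44 20 0.1 0 0.0 [  35.4   16.1  133.5  220.6   16.4 -118.2]
44 20 0.1 180 0.0 [ 35.4  16.1 133.5 220.6  16.4  61.8]
44 28 0 0 0.0 [ 26.7  29.8 130.3 177.8  24.2 -88.9]
44 28 0 180 0.0 [ 26.7  29.8 130.3 177.8  24.2  91.1]
44 28 0.1 0 0.0 [ 26.4  15.4 135.4 175.6  14.8 -86.9]
44 28 0.1 180 0.0 [ 26.4  15.4 135.4 175.6  14.8  93.1]
44 36 0 0 0.0 [ 20.9  29.8 130.6 155.2  25.5 -78.3]
44 36 0 180 0.0 [ 20.9  29.8 130.6 155.2  25.5 101.7]
44 36 0.1 0 0.0 [ 17.2  15.2 135.8 135.2  18.6 -60.5]
44 36 0.1 180 0.0 [ 17.2  15.2 135.8 135.2  18.6 119.5]
```

```bash
cat >> kin.py <<'E'
N=np.array([.599,.4305,.09]);ux=np.array([np.cos(np.radians(28)),np.sin(np.radians(28)),0]);uy=np.array([-ux[1],ux[0],0])
bx=np.array([(x,y,z) for x in(-.0375,0,.0375) for y in np.linspace(-.089,.089,7) for z in np.linspace(-.061,-.20,15)])
cyl=np.array([(.05*np.cos(a),.05*np.sin(a),z) for a in np.linspace(0,6.28,16) for z in np.linspace(-.20,-.36,12)])
def clear(p,r):
    P=p+r.apply(np.r_[bx,cyl]); m=(P[:,2]>.245); return -.177-((P[m]-N)@ux).max(), P[:,2].min()
def jplan(way,go):
    """way: [(joints,n)], print rows; returns end pose"""
    j=np.array(bot.get_state()["joint_pos"]);p,r=fk(j,K)
    for q,n in way:
        q=np.array(q,float)
        for i in range(n):
            jj=j+(q-j)*(i+1)/n;p2,r2=fk(jj,K)
            sh=r.inv().apply(p2-p)*1000;tv=(r.inv()*r2).as_rotvec()
            print("[[%.3f,%.3f,%.3f],[%.1f,%.1f,%.1f],%g],"%(*tv,*sh,go),"#",p2.round(3),np.round(clear(p2,r2),3),"dj",np.abs((q-j)/n).max().round(1),"mm",np.linalg.norm(sh).round(0),"deg",np.degrees(np.linalg.norm(tv)).round(1))
            p,r=p2,r2
        j=q
E
python3 - <<'E'
from kin import *
s=bot.get_state();p,r=fk(s["joint_pos"],K);print(clear(p,r))
z=tool(28,44).apply([0,0,1]);G=np.array([.5,.335,.09])
for b in(.12,.1,.05,0):print(b,clear(G-b*z,tool(28,44)))
jplan([([24,0,122,60,16,27],5),([26,5,130,175,16,-87],12),([26.4,15.4,135.4,175.6,14.8,-86.9],3)],60)
E
```

```text
(np.float64(-0.009634186021348912), np.float64(0.19355443366640027))
0.12 (np.float64(0.05400426847946538), np.float64(0.19415081496908343))
0.1 (np.float64(0.0539050315693998), np.float64(0.17976401896231042))
0.05 (np.float64(0.0536569392942359), np.float64(0.14379702894537785))
0 (np.float64(0.053408847019071976), np.float64(0.10783003892844531))
[[0.022,0.051,-0.010],[21.6,-13.9,-19.8],60], # [0.481 0.324 0.199] [-0.02   0.218] dj 3.7 mm 32.0 deg 3.2
[[0.023,0.052,-0.011],[22.3,-14.7,-19.8],60], # [0.479 0.338 0.229] [-0.023  0.244] dj 3.7 mm 33.0 deg 3.3
[[0.024,0.054,-0.012],[23.0,-15.5,-19.9],60], # [0.475 0.351 0.261] [-0.025  0.27 ] dj 3.7 mm 34.0 deg 3.5
[[0.025,0.056,-0.013],[23.8,-16.2,-19.9],60], # [0.47  0.364 0.293] [-0.025  0.298] dj 3.7 mm 35.0 deg 3.6
[[0.026,0.058,-0.014],[24.6,-16.8,-19.9],60], # [0.464 0.377 0.326] [-0.024  0.326] dj 3.7 mm 36.0 deg 3.7
[[0.021,0.024,-0.002],[3.1,-8.3,2.2],60], # [0.462 0.385 0.328] [-0.027  0.325] dj 9.6 mm 9.0 deg 1.8
[[0.014,0.026,-0.002],[3.8,-5.6,2.0],60], # [0.462 0.392 0.33 ] [-0.029  0.325] dj 9.6 mm 7.0 deg 1.7
[[0.006,0
[... 641 characters left out ...]
0.0],60], # [0.492 0.372 0.334] [-0.028  0.325] dj 9.6 mm 12.0 deg 2.0
[[-0.038,0.002,-0.004],[-5.0,12.8,-0.3],60], # [0.496 0.36  0.329] [-0.024  0.321] dj 9.6 mm 14.0 deg 2.2
[[-0.041,-0.005,-0.005],[-7.5,13.8,-0.5],60], # [0.5   0.347 0.322] [-0.018  0.317] dj 9.6 mm 16.0 deg 2.4
[[-0.043,-0.013,-0.006],[-10.1,14.4,-0.7],60], # [0.503 0.332 0.313] [-0.011  0.309] dj 9.6 mm 18.0 deg 2.6
[[0.003,-0.099,0.005],[-56.2,-2.3,9.8],60], # [0.486 0.324 0.259] [0.002 0.262] dj 3.5 mm 57.0 deg 5.7
[[0.003,-0.099,0.005],[-55.1,-2.1,9.5],60], # [0.464 0.314 0.209] [0.019 0.219] dj 3.5 mm 56.0 deg 5.7
[[0.002,-0.099,0.004],[-54.0,-1.8,9.1],60], # [0.439 0.303 0.162] [0.054 0.179] dj 3.5 mm 55.0 deg 5.7
```

```bash
cat >> kin.py <<'E'
tip=np.array([(x,y,z) for x in(-.012,.012) for y in(-.045,.045) for z in(.019,-.03,-.06)])
def clear2(j):
    p,r=fk(j,K);P=p+r.apply(np.r_[bx,cyl,tip]); x=(P-N)@ux; y=(P-N)@uy
    # margin to guard slab: outside in x, or below, or above, or beside
    g=np.maximum.reduce([-.177-x,.25-P[:,2],P[:,2]-.265,np.abs(y)-.115]).min()
    m=np.maximum.reduce([.47-P[:,0],P[:,1]-.13,P[:,2]-.40]).min()
    return g,m,P[:,2].min()
E
python3 - <<'E'
from kin import *
out=[]
for j1 in range(5,45,5):
 for j2 in range(-40,16,5):
  for j3 in(115,120,125,130,134):
   c=np.array([clear2([j1,j2,j3,j4,14,88-j4]) for j4 in range(0,181,30)]).min(0)
   out.append((min(c),j1,j2,j3,c.round(3),fk([j1,j2,j3,90,14,0],K)[0].round(2)))
for o in sorted(out,key=lambda o:-o[0])[:12]:print(o)
E
```

```text
(np.float64(0.3031294755502876), 40, -40, 115, array([0.426, 0.303, 0.689]), array([0.2 , 0.37, 0.83]))
(np.float64(0.3024363656946355), 35, -40, 115, array([0.426, 0.302, 0.689]), array([0.23, 0.35, 0.83]))
(np.float64(0.3019165333028965), 30, -40, 115, array([0.426, 0.302, 0.689]), array([0.26, 0.33, 0.83]))
(np.float64(0.2961196249556043), 25, -40, 115, array([0.426, 0.296, 0.689]), array([0.29, 0.31, 0.83]))
(np.float64(0.29203305651078626), 15, -40, 115, array([0.425, 0.292, 0.689]), array([0.34, 0.25, 0.83]))
(np.float64(0.29203305651078626), 20, -40, 115, array([0.426, 0.292, 0.689]), array([0.32, 0.28, 0.83]))
(np.float64(0.2917792033262442), 10, -40, 115, array([0.425, 0.292, 0.689]), array([0.36, 0.22, 0.83]))
(np.float64(0.29152535014170167), 5, -40, 115, array([0.425, 0.292, 0.689]), array([0.38, 0.19, 0.83]))
(np.float64(0.2703448759132231), 30, -35, 115, array([0.405, 0.27 , 0.67 ]), array([0.3 , 0.36, 0.79]))
(np.float64(0.270344875913223), 5, -35, 115, array([0.405, 0.27 , 0.67 ]), array([0.43, 0.19, 0.79]))
(np.float64(0.270344875913223), 10, -35, 115, array([0.405, 0.27 , 0.67 ]), array([0.41, 0.23, 0.79]))
(np.float64(0.270344875913223), 25, -35, 115, array([0.405, 0.27 , 0.67 ]), array([0.33, 0.33, 0.79]))
```

```bash
cat >> kin.py <<'E'
def ok(way,j0=None):
    j=np.array(j0 if j0 is not None else bot.get_state()["joint_pos"])
    for q,n in way:
        q=np.array(q,float); print(np.round(q,1),fk(q,K)[0].round(3),"min over leg",np.min([clear2(j+(q-j)*t) for t in np.linspace(0,1,20)],0).round(3)); j=q
E
python3 - <<'E'
from kin import *
j=bot.get_state()["joint_pos"];p,r=fk(j,K);print(clear2(j))
A=ik(p-.1*ux+[0,0,.02],r,j);print(A.cost)
A2=ik(p-.13*ux+[0,0,.05],tool(28,25),[24,0,120,5,25,85]);print(A2.cost)
way=[(A.x,4),(A2.x,3),([65,0,125,0,16,88],6),([65,0,125,175,16,-87],12),([65,15.4,135.4,175.6,14.8,-86.9],4),([26.4,15.4,135.4,175.6,14.8,-86.9],5)]
ok(way)
E
```

```text
(np.float64(-0.0039769905847441), np.float64(0.03888108197590939), np.float64(0.14496994302682548))
9.546256955344212e-26
2.3196682659239776e-26
[ 18.3   3.4 132.6  42.7  13.6  40.2] [0.393 0.264 0.19 ] min over leg [-0.004  0.039  0.145]
[ 23.8  -1.9 124.7   3.3  32.3  83.5] [0.366 0.249 0.22 ] min over leg [0.065 0.045 0.165]
[ 65.   0. 125.   0.  16.  88.] [0.157 0.499 0.255] min over leg [0.079 0.054 0.198]
[ 65.   0. 125. 175.  16. -87.] [0.197 0.607 0.419] min over leg [0.134 0.264 0.232]
[ 65.   15.4 135.4 175.6  14.8 -86.9] [0.154 0.51  0.162] min over leg [0.107 0.267 0.14 ]
[ 26.4  15.4 135.4 175.6  14.8 -86.9] [0.439 0.303 0.162] min over leg [0.039 0.058 0.14 ]
```

```bash
cat > w.py <<'E'
from kin import *
A=[18.3,3.4,132.6,42.7,13.6,40.2];A2=[23.8,-1.9,124.7,3.3,32.3,83.5]
B=[65,0,125,0,16,88];C=[65,0,125,175,16,-87];D=[65,15.4,135.4,175.6,14.8,-86.9];E=[26.4,15.4,135.4,175.6,14.8,-86.9]
E
python3 -c "
from w import *
jplan([(A,3),(A2,3),(B,9),(B,5)],60)"
```

```text
[[-0.000,-0.000,0.000],[-22.1,-0.4,-26.0],60], # [0.453 0.294 0.179] [0.017 0.202] dj 3.4 mm 34.0 deg 0.0
[[-0.000,0.000,-0.000],[-23.5,-1.4,-24.4],60], # [0.423 0.278 0.185] [0.05  0.209] dj 3.4 mm 34.0 deg 0.0
[[0.000,0.000,-0.000],[-24.8,-2.5,-22.6],60], # [0.394 0.264 0.19 ] [0.084 0.214] dj 3.4 mm 34.0 deg 0.0
[[0.032,-0.051,-0.007],[-0.1,-19.3,-10.3],60], # [0.379 0.277 0.199] [0.084 0.224] dj 14.4 mm 22.0 deg 3.5
[[-0.021,-0.064,0.002],[-5.8,-1.5,-13.3],60], # [0.368 0.271 0.208] [0.093 0.238] dj 14.4 mm 15.0 deg 3.9
[[-0.075,-0.056,0.017],[-4.9,17.5,-17.5],60], # [0.367 0.249 0.22 ] [0.105 0.259] dj 14.4 mm 25.0 deg 5.5
[[0.028,0.027,-0.069],[5.3,-33.4,-0.8],60], # [0.355 0.281 0.223] [0.096 0.26 ] dj 4.6 mm 34.0 deg 4.5
[[0.031,0.027,-0.068],[5.4,-34.3,-1.1],60], # [0.341 0.312 0.226] [0.09  0.261] dj 4.6 mm 35.0 deg 4.5
[[0.033,0.028,-0.067],[5.4,-35.2,-1.4],60], # [0.323 0.343 0.229] [0.086 0.263] dj 4.6 mm 36.0 deg 4.6
[[0.035,0.028,-0.066],[5.5,-36.0,-1.7],60], # [0.302 0.373 0.233] [0.086 0.265] dj 4.6 mm 36.0 deg 4.6
[[0.038,0.028,-0.065],[5.5,-36.9,-1.9],60], # [0.279
[... 252 characters left out ...]
 4.6
[[0.044,0.029,-0.061],[5.6,-39.5,-2.7],60], # [0.191 0.478 0.25 ] [0.117 0.274] dj 4.6 mm 40.0 deg 4.6
[[0.046,0.029,-0.060],[5.6,-40.3,-2.9],60], # [0.157 0.499 0.255] [0.134 0.277] dj 4.6 mm 41.0 deg 4.7
[[0.000,0.000,0.000],[0.0,0.0,0.0],60], # [0.157 0.499 0.255] [0.134 0.277] dj 0.0 mm 0.0 deg 0.0
[[0.000,0.000,0.000],[0.0,0.0,0.0],60], # [0.157 0.499 0.255] [0.134 0.277] dj 0.0 mm 0.0 deg 0.0
[[0.000,0.000,0.000],[0.0,0.0,0.0],60], # [0.157 0.499 0.255] [0.134 0.277] dj 0.0 mm 0.0 deg 0.0
[[0.000,0.000,0.000],[0.0,0.0,0.0],60], # [0.157 0.499 0.255] [0.134 0.277] dj 0.0 mm 0.0 deg 0.0
[[0.000,0.000,0.000],[0.0,0.0,0.0],60], # [0.157 0.499 0.255] [0.134 0.277] dj 0.0 mm 0.0 deg 0.0
```

Emit:
apply_moves(
  motion=[
    [[0, 0, 0], [-22, -0.4, -26], 60],
    [[0, 0, 0], [-23.5, -1.4, -24.4], 60],
    [[0, 0, 0], [-25, -2.5, -22.6], 60],
    [[0.032, -0.051, -0.007], [0, -19.3, -10.3], 60],
    [[-0.021, -0.064, 0.002], [-5.8, -1.5, -13.3], 60],
    [[-0.075, -0.056, 0.017], [-4.9, 17.5, -17.5], 60],
    [[0.028, 0.027, -0.069], [5.3, -33.4, -0.8], 60],
    [[0.031, 0.027, -0.068], [5.4, -34.3, -1.1], 60],
    [[0.033, 0.028, -0.067], [5.4, -35.2, -1.4], 60],
    [[0.035, 0.028, -0.066], [5.5, -36, -1.7], 60],
  ],
)

```text
clock: 6.75
eef_pos: [0.3103, 0.3765, 0.2374]
eef_rot: [178.3, -32.2, 45.7]
ft_force: [1.1, 0.3, -1.1]
grip_width: 0.06
finger_force: 0.0
```

```bash
python3 -c "
from w import *
st();print(clear2(bot.get_state()['joint_pos']))
jplan([(B,6),(C,14)],60)"
```

```text
{'clock': 6.75, 'joint_pos': [42.303, -0.848, 124.471, 0.272, 24.182, 86.878], 'eef_pos': [0.31, 0.377, 0.237], 'eef_rot': [178.304, -32.155, 45.697], 'ft_force': [1.072, 0.296, -1.115], 'grip_width': 0.06}
(np.float64(0.07070897895182532), np.float64(0.1430909596224706), np.float64(0.21377377833636166))
[[0.034,0.021,-0.053],[3.5,-31.8,-1.9],60], # [0.289 0.401 0.24 ] [0.082 0.268] dj 3.8 mm 32.0 deg 3.8
[[0.035,0.021,-0.052],[3.5,-32.3,-2.1],60], # [0.266 0.423 0.243] [0.088 0.27 ] dj 3.8 mm 33.0 deg 3.8
[[0.037,0.021,-0.052],[3.4,-32.7,-2.2],60], # [0.241 0.445 0.246] [0.096 0.271] dj 3.8 mm 33.0 deg 3.8
[[0.038,0.021,-0.051],[3.4,-33.1,-2.3],60], # [0.215 0.465 0.249] [0.106 0.273] dj 3.8 mm 33.0 deg 3.8
[[0.039,0.021,-0.050],[3.4,-33.5,-2.4],60], # [0.187 0.483 0.252] [0.119 0.275] dj 3.8 mm 34.0 deg 3.8
[[0.040,0.021,-0.049],[3.4,-33.9,-2.5],60], # [0.157 0.499 0.255] [0.134 0.277] dj 3.8 mm 34.0 deg 3.8
[[0.059,0.009,-0.008],[3.0,-21.5,-0.7],60], # [0.138 0.51  0.257] [0.141 0.279] dj 12.5 mm 22.0 deg 3.5
[[0.056,0.021,-0.008],[7.6,-20.4,-0.7],60], # [0.121 0.522 0.263] [0.147
[... 583 characters left out ...]
.1,-0.7],60], # [0.096 0.602 0.351] [0.132 0.34 ] dj 12.5 mm 22.0 deg 3.5
[[-0.019,0.057,-0.008],[20.7,6.7,-0.7],60], # [0.107 0.61  0.368] [0.123 0.355] dj 12.5 mm 22.0 deg 3.5
[[-0.031,0.052,-0.008],[18.7,11.0,-0.7],60], # [0.121 0.616 0.384] [0.113 0.369] dj 12.5 mm 22.0 deg 3.5
[[-0.041,0.044,-0.008],[15.9,14.8,-0.7],60], # [0.138 0.618 0.397] [0.103 0.381] dj 12.5 mm 22.0 deg 3.5
[[-0.050,0.034,-0.008],[12.3,17.9,-0.7],60], # [0.157 0.617 0.408] [0.093 0.392] dj 12.5 mm 22.0 deg 3.5
[[-0.056,0.022,-0.008],[8.1,20.2,-0.7],60], # [0.177 0.613 0.415] [0.083 0.4  ] dj 12.5 mm 22.0 deg 3.5
[[-0.059,0.010,-0.008],[3.6,21.4,-0.7],60], # [0.197 0.607 0.419] [0.075 0.401] dj 12.5 mm 22.0 deg 3.5
```

Emit:
apply_moves(
  motion=[
    [[0.034, 0.021, -0.053], [3.5, -31.8, -1.9], 60],
    [[0.035, 0.021, -0.052], [3.5, -32.3, -2.1], 60],
    [[0.037, 0.021, -0.052], [3.4, -32.7, -2.2], 60],
    [[0.038, 0.021, -0.051], [3.4, -33.1, -2.3], 60],
    [[0.039, 0.021, -0.05], [3.4, -33.5, -2.4], 60],
    [[0.04, 0.021, -0.049], [3.4, -33.9, -2.5], 60],
    [[0.059, 0.009, -0.008], [3, -21.5, -0.7], 60],
    [[0.056, 0.021, -0.008], [7.6, -20.4, -0.7], 60],
    [[0.05, 0.033, -0.008], [11.8, -18.2, -0.7], 60],
    [[0.042, 0.043, -0.008], [15.5, -15.2, -0.7], 60],
  ],
)

```text
clock: 8.0
eef_pos: [0.0963, 0.5502, 0.2846]
eef_rot: [-170.7, -45.0, 69.1]
ft_force: [-0.3, -0.6, 0.0]
grip_width: 0.0596
finger_force: 0.0
```

```bash
python3 -c "
from w import *
st()
jplan([(C,10)],60)"
```

```text
{'clock': 8.0, 'joint_pos': [64.983, -0.008, 124.94, 49.589, 16.09, 38.602], 'eef_pos': [0.096, 0.55, 0.285], 'eef_rot': [-170.684, -45.026, 69.053], 'ft_force': [-0.269, -0.614, 0.024], 'grip_width': 0.06}
[[0.032,0.051,-0.009],[18.4,-11.8,-0.7],60], # [0.09  0.565 0.299] [0.15 0.3 ] dj 12.6 mm 22.0 deg 3.5
[[0.020,0.057,-0.009],[20.5,-7.5,-0.7],60], # [0.087 0.579 0.316] [0.146 0.312] dj 12.6 mm 22.0 deg 3.5
[[0.007,0.060,-0.009],[21.6,-2.8,-0.7],60], # [0.089 0.591 0.334] [0.14  0.325] dj 12.6 mm 22.0 deg 3.5
[[-0.006,0.060,-0.009],[21.7,2.0,-0.7],60], # [0.096 0.602 0.352] [0.132 0.34 ] dj 12.6 mm 22.0 deg 3.5
[[-0.019,0.057,-0.009],[20.7,6.7,-0.7],60], # [0.106 0.61  0.369] [0.123 0.355] dj 12.6 mm 22.0 deg 3.5
[[-0.031,0.052,-0.009],[18.8,11.0,-0.7],60], # [0.121 0.616 0.384] [0.113 0.369] dj 12.6 mm 22.0 deg 3.5
[[-0.041,0.044,-0.009],[15.9,14.9,-0.7],60], # [0.138 0.618 0.398] [0.103 0.381] dj 12.6 mm 22.0 deg 3.5
[[-0.050,0.034,-0.009],[12.3,18.0,-0.7],60], # [0.157 0.617 0.408] [0.093 0.392] dj 12.6 mm 22.0 deg 3.5
[[-0.056,0.022,-0.009],[8.1,20.2,-0.7],60], # [0.177 0.614 0.415] [0.083 0.4  ] dj 12.6 mm 22.0 deg 3.5
[[-0.059,0.009,-0.009],[3.5,21.5,-0.7],60], # [0.197 0.607 0.419] [0.075 0.401] dj 12.6 mm 22.0 deg 3.5
```

Tracks the kinematic model exactly; finish the wrist flip.

Emit:
apply_moves(
  motion=[
    [[0.032, 0.051, -0.009], [18.4, -11.8, -0.7], 60],
    [[0.02, 0.057, -0.009], [20.5, -7.5, -0.7], 60],
    [[0.007, 0.06, -0.009], [21.6, -2.8, -0.7], 60],
    [[-0.006, 0.06, -0.009], [21.7, 2, -0.7], 60],
    [[-0.019, 0.057, -0.009], [20.7, 6.7, -0.7], 60],
    [[-0.031, 0.052, -0.009], [18.8, 11, -0.7], 60],
    [[-0.041, 0.044, -0.009], [15.9, 14.9, -0.7], 60],
    [[-0.05, 0.034, -0.009], [12.3, 18, -0.7], 60],
    [[-0.056, 0.022, -0.009], [8.1, 20.2, -0.7], 60],
    [[-0.059, 0.009, -0.009], [3.5, 21.5, -0.7], 60],
  ],
)

```text
clock: 9.25
eef_pos: [0.1982, 0.6059, 0.4189]
eef_rot: [175.4, -70.8, 71.1]
ft_force: [0.5, -0.5, 0.1]
grip_width: 0.0598
finger_force: 0.0
```

```bash
python3 -c "
from w import *
st()
jplan([(D,7),(E,13)],60)"
```

```text
{'clock': 9.25, 'joint_pos': [65.065, -0.071, 124.969, 176.056, 15.816, -88.178], 'eef_pos': [0.198, 0.606, 0.419], 'eef_rot': [175.393, -70.822, 71.077], 'ft_force': [0.531, -0.498, 0.13], 'grip_width': 0.06}
[[0.002,-0.067,0.003],[-41.4,-1.3,6.2],60], # [0.195 0.599 0.378] [0.078 0.365] dj 2.2 mm 42.0 deg 3.9
[[0.002,-0.067,0.003],[-40.9,-1.2,6.1],60], # [0.191 0.589 0.338] [0.083 0.33 ] dj 2.2 mm 41.0 deg 3.9
[[0.002,-0.067,0.003],[-40.3,-1.1,5.9],60], # [0.185 0.578 0.299] [0.09  0.297] dj 2.2 mm 41.0 deg 3.9
[[0.002,-0.067,0.003],[-39.7,-1.0,5.7],60], # [0.179 0.564 0.262] [0.099 0.265] dj 2.2 mm 40.0 deg 3.9
[[0.002,-0.067,0.003],[-39.1,-0.9,5.5],60], # [0.171 0.548 0.227] [0.109 0.234] dj 2.2 mm 39.0 deg 3.9
[[0.002,-0.067,0.003],[-38.5,-0.8,5.3],60], # [0.163 0.53  0.193] [0.121 0.206] dj 2.2 mm 39.0 deg 3.9
[[0.001,-0.067,0.003],[-38.0,-0.7,5.0],60], # [0.154 0.51  0.162] [0.146 0.179] dj 2.2 mm 38.0 deg 3.9
[[-0.036,0.000,0.037],[1.8,27.5,1.7],60], # [0.18  0.501 0.162] [0.131 0.179] dj 3.0 mm 28.0 deg 3.0
[[-0.036,0.000,0.037],[1.8,27.5,1.7],60], # [0.206 0.491 0.162] [0.1
[... 443 characters left out ...]
36,0.000,0.037],[1.8,27.5,1.7],60], # [0.325 0.422 0.162] [0.069 0.179] dj 3.0 mm 28.0 deg 3.0
[[-0.036,0.000,0.037],[1.8,27.5,1.7],60], # [0.346 0.405 0.162] [0.063 0.179] dj 3.0 mm 28.0 deg 3.0
[[-0.036,0.000,0.037],[1.8,27.5,1.7],60], # [0.367 0.386 0.162] [0.059 0.179] dj 3.0 mm 28.0 deg 3.0
[[-0.036,0.000,0.037],[1.8,27.5,1.7],60], # [0.386 0.367 0.162] [0.056 0.179] dj 3.0 mm 28.0 deg 3.0
[[-0.036,0.000,0.037],[1.8,27.5,1.7],60], # [0.405 0.346 0.162] [0.054 0.179] dj 3.0 mm 28.0 deg 3.0
[[-0.036,0.000,0.037],[1.8,27.5,1.7],60], # [0.422 0.325 0.162] [0.053 0.179] dj 3.0 mm 28.0 deg 3.0
[[-0.036,0.000,0.037],[1.8,27.5,1.7],60], # [0.439 0.303 0.162] [0.054 0.179] dj 3.0 mm 28.0 deg 3.0
```

Emit:
apply_moves(
  motion=[
    [[0.002, -0.067, 0.003], [-41.4, -1.3, 6.2], 60],
    [[0.002, -0.067, 0.003], [-40.9, -1.2, 6.1], 60],
    [[0.002, -0.067, 0.003], [-40.3, -1.1, 5.9], 60],
    [[0.002, -0.067, 0.003], [-39.7, -1, 5.7], 60],
    [[0.002, -0.067, 0.003], [-39.1, -0.9, 5.5], 60],
    [[0.002, -0.067, 0.003], [-38.5, -0.8, 5.3], 60],
    [[0.001, -0.067, 0.003], [-38, -0.7, 5], 60],
    [[-0.036, 0, 0.037], [1.8, 27.5, 1.7], 60],
    [[-0.036, 0, 0.037], [1.8, 27.5, 1.7], 60],
    [[-0.036, 0, 0.037], [1.8, 27.5, 1.7], 60],
  ],
)

```text
clock: 10.5
eef_pos: [0.2317, 0.4805, 0.1614]
eef_rot: [179.9, -44.0, 57.9]
ft_force: [0.2, 0.7, 0.5]
grip_width: 0.0598
finger_force: 0.0
```

Emit:
apply_moves(
  motion=[
    [[-0.036, 0, 0.037], [1.8, 27.5, 1.7], 60],
    [[-0.036, 0, 0.037], [1.8, 27.5, 1.7], 60],
    [[-0.036, 0, 0.037], [1.8, 27.5, 1.7], 60],
    [[-0.036, 0, 0.037], [1.8, 27.5, 1.7], 60],
    [[-0.036, 0, 0.037], [1.8, 27.5, 1.7], 60],
    [[-0.036, 0, 0.037], [1.8, 27.5, 1.7], 60],
    [[-0.036, 0, 0.037], [1.8, 27.5, 1.7], 60],
    [[-0.036, 0, 0.037], [1.8, 27.5, 1.7], 60],
    [[-0.036, 0, 0.037], [1.8, 27.5, 1.7], 60],
    [[-0.036, 0, 0.037], [1.8, 27.5, 1.7], 60],
  ],
)

```text
clock: 11.75
eef_pos: [0.4403, 0.3034, 0.1625]
eef_rot: [179.8, -44.1, 28.4]
ft_force: [-0.0, -0.4, 1.0]
grip_width: 0.0598
finger_force: 0.0
```

```bash
python3 -c "
from w import *
st();j=bot.get_state()['joint_pos']
G=np.array([.5,.335,.09]);o=tool(28,44);z=o.apply([0,0,1])
print(ik(G-.05*z,o,j).x.round(1),ik(G,o,j).x.round(1))
plan([(G-.05*z,o,5),(G,None,5)],60)
s=bot.grab_frame('side');c=s['color'];print(proj(s,G))
cv2.imwrite('pics/c3.png',cv2.resize(c[105:225,190:350],(800,600))[...,::-1])" | sed 's/np.float64(\([^)]*\))/\1/g'
```

```text
{'clock': 11.75, 'joint_pos': [26.328, 15.407, 135.231, 175.201, 14.778, -86.87], 'eef_pos': [0.44, 0.303, 0.163], 'eef_rot': [179.759, -44.103, 28.43], 'ft_force': [-0.017, -0.358, 1.028], 'grip_width': 0.06}
[ 26.6  23.1 133.3 177.1  20.3 -88.3] [ 26.7  29.8 130.3 177.8  24.2 -88.9]
[[-0.0, -0.0, 0.001], [-0.4, 0.0, 9.8], 60]
[[-0.0, -0.0, 0.001], [-0.4, 0.0, 9.8], 60]
[[-0.0, -0.0, 0.001], [-0.4, 0.0, 9.8], 60]
[[-0.0, -0.0, 0.001], [-0.4, 0.0, 9.8], 60]
[[-0.0, -0.0, 0.001], [-0.4, 0.0, 9.8], 60]
[[0.0, 0.0, 0.0], [-0.0, -0.0, 10.0], 60]
[[0.0, 0.0, 0.0], [-0.0, -0.0, 10.0], 60]
[[0.0, 0.0, 0.0], [-0.0, -0.0, 10.0], 60]
[[0.0, 0.0, 0.0], [-0.0, -0.0, 10.0], 60]
[[0.0, 0.0, 0.0], [-0.0, -0.0, 10.0], 60]
[256.98028601 181.94538493]
```

View pics/c3.png

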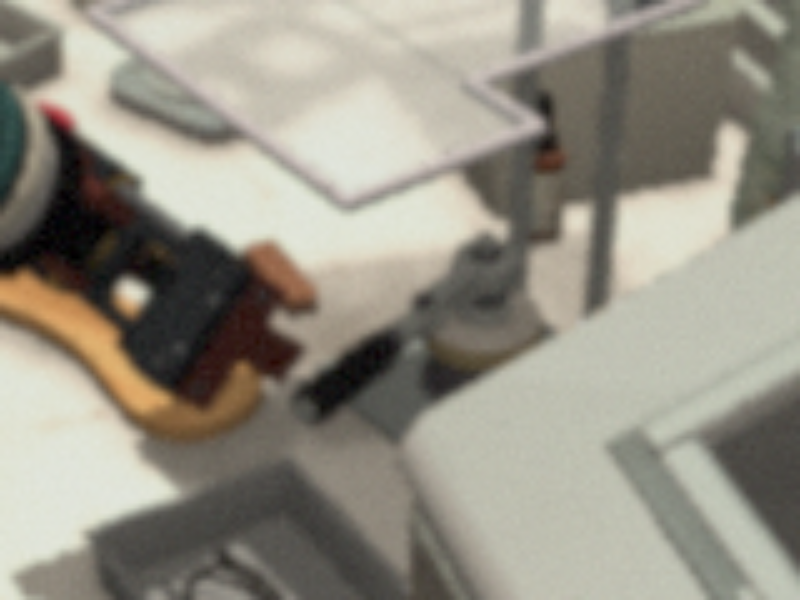

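The side view shows the hand low in front of the guard, clear of the rim, fingers aimed at the grip (crop (305,402) to (395,345)). Going in.

Emit:
apply_moves(
  motion=[
    [[0, 0, 0], [-0.4, 0, 10], 60],
    [[0, 0, 0], [-0.4, 0, 10], 60],
    [[0, 0, 0], [-0.4, 0, 10], 60],
    [[0, 0, 0], [-0.4, 0, 10], 60],
    [[0, 0, 0], [-0.4, 0, 10], 60],
    [[0, 0, 0], [0, 0, 10], 60],
    [[0, 0, 0], [0, 0, 10], 60],
    [[0, 0, 0], [0, 0, 10], 60],
    [[0, 0, 0], [0, 0, 10], 60],
    [[0, 0, 0], [0, 0, 9], 60],
  ],
)

```text
clock: 13.05
eef_pos: [0.4989, 0.3357, 0.0899]
eef_rot: [179.8, -44.1, 28.5]
ft_force: [-0.5, -0.3, -0.2]
grip_width: 0.06
finger_force: 0.0
```

```bash
python3 -c "
from w import *
st();print(clear2(bot.get_state()['joint_pos']))
s=bot.grab_frame('side');c=s['color']
cv2.imwrite('pics/c4.png',cv2.resize(c[105:225,190:350],(800,600))[...,::-1])"
```

```text
{'clock': 13.05, 'joint_pos': [26.765, 29.925, 130.497, 177.643, 24.547, -89.119], 'eef_pos': [0.499, 0.336, 0.09], 'eef_rot': [179.754, -44.115, 28.524], 'ft_force': [-0.454, -0.293, -0.155], 'grip_width': 0.06}
(np.float64(0.03295360095071989), np.float64(0.05856915320216541), np.float64(0.06771786867982622))
```

View pics/c4.png

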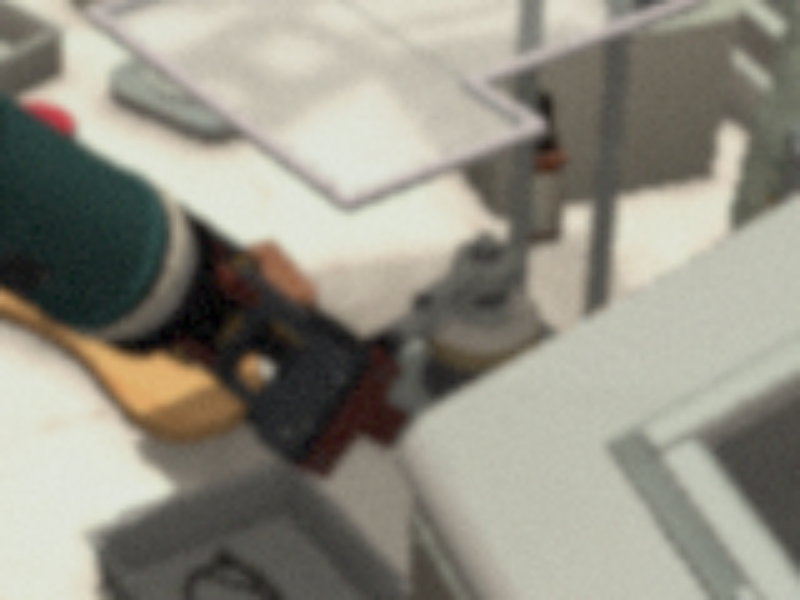

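Emit:
apply_moves(
  motion=[
    [[0, 0, 0], [-0.2, -4, -0.2], 60],
    [[0, 0, 0], [-0.2, -4, -0.2], 60],
    [[0, 0, 0], [-0.2, -4, -0.2], 60],
    [[0, 0, 0], [-0.2, -4, -0.2], 60],
    [[0, 0, 0], [-0.2, -4, -0.2], 60],
    [[0, 0, 0], [-0.2, -4, -0.2], 60],
    [[0, 0, 0], [-0.2, -4, -0.2], 60],
    [[0, 0, 0], [-0.2, -3, -0.2], 60],
    [[0, 0, 0], [-0.2, -3, -0.2], 60],
    [[0, 0, 0], [0, 0, 0], 60],
  ],
)

```text
clock: 14.35
eef_pos: [0.4799, 0.3645, 0.0902]
eef_rot: [179.8, -44.1, 28.6]
ft_force: [0.3, 0.6, -0.9]
grip_width: 0.06
finger_force: 0.3
```

```bash
cat > m.py <<'E'
from w import *
st(); s=bot.get_state(); d=np.array(s["eef_pos"])-N
print("stand xy",(d@ux).round(4),(d@uy).round(4),"F ux,uy",s["ft_force"]@ux,s["ft_force"]@uy)
E
python3 m.py
```

```text
{'clock': 14.35, 'joint_pos': [32.434, 29.932, 129.913, 187.234, 24.052, -93.83], 'eef_pos': [0.48, 0.365, 0.09], 'eef_rot': [179.751, -44.115, 28.563], 'ft_force': [0.344, 0.624, -0.883], 'grip_width': 0.06}
stand xy -0.1361 -0.0023 F ux,uy 0.5968774401362501 0.38955565871849257
```

Emit:
apply_moves(
  motion=[
    [[0, 0, 0], [0, -2, 0], 60],
    [[0, 0, 0], [0, -2, 0], 60],
    [[0, 0, 0], [0, -2, 0], 60],
    [[0, 0, 0], [0, -2, 0], 60],
    [[0, 0, 0], [0, -2, 0], 60],
    [[0, 0, 0], [0, -2, 0], 60],
    [[0, 0, 0], [0, -2, 0], 60],
    [[0, 0, 0], [0, -2, 0], 60],
    [[0, 0, 0], [0, 0, 0], 60],
    [[0, 0, 0], [0, 0, 0], 60],
  ],
)

```text
clock: 15.6
eef_pos: [0.4726, 0.3786, 0.0903]
eef_rot: [179.7, -44.1, 28.6]
ft_force: [-0.9, -1.3, -0.1]
grip_width: 0.0602
finger_force: 0.1
```

```bash
python3 m.py
```

```text
{'clock': 15.6, 'joint_pos': [35.011, 30.014, 129.32, 191.843, 23.725, -96.23], 'eef_pos': [0.473, 0.379, 0.09], 'eef_rot': [179.747, -44.142, 28.564], 'ft_force': [-0.896, -1.298, -0.104], 'grip_width': 0.06}
stand xy -0.136 0.0135 F ux,uy -1.4007807368787177 -0.7256539447887229
```

Emit:
apply_moves(
  motion=[
    [[0, 0, 0], [0, -1, 0], 60],
    [[0, 0, 0], [0, -1, 0], 60],
    [[0, 0, 0], [0, -1, 0], 60],
    [[0, 0, 0], [0, -1, 0], 60],
    [[0, 0, 0], [0, -1, 0], 60],
    [[0, 0, 0], [0, -1, 0], 60],
    [[0, 0, 0], [0, 0, 0], 60],
    [[0, 0, 0], [0, 0, 0], 60],
    [[0, 0, 0], [0, 0, 0], 60],
    [[0, 0, 0], [0, 0, 0], 60],
  ],
)

```text
clock: 16.85
eef_pos: [0.4696, 0.3837, 0.0902]
eef_rot: [179.8, -44.1, 28.5]
ft_force: [-0.3, -0.7, -0.7]
grip_width: 0.0599
finger_force: 0.3
```

```bash
cat >> m.py <<'E'
import sys
if len(sys.argv)>1:
    c=bot.grab_frame('side')['color'];cv2.imwrite('pics/%s.png'%sys.argv[1],cv2.resize(c[105:225,190:350],(800,600),interpolation=2)[...,::-1])
E
python3 m.py c5
```

```text
{'clock': 16.85, 'joint_pos': [35.967, 30.049, 129.099, 193.616, 23.59, -97.172], 'eef_pos': [0.47, 0.384, 0.09], 'eef_rot': [179.751, -44.113, 28.547], 'ft_force': [-0.309, -0.665, -0.74], 'grip_width': 0.06}
stand xy -0.1363 0.0194 F ux,uy -0.584947754148398 -0.44234168515361516
```

View pics/c5.png

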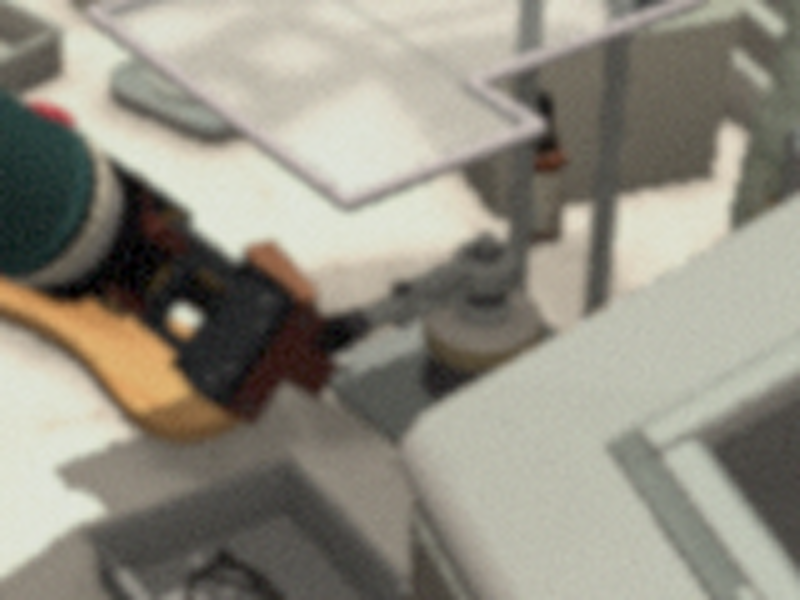

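The wrench has turned with the hand and is still straight (nut (487,250), pin near (405,295), grip (340,335) in the crop).

Emit:
apply_moves(
  motion=[
    [[0, 0, 0], [0, -1, 0], 60],
    [[0, 0, 0], [0, -1, 0], 60],
    [[0, 0, 0], [0, -1, 0], 60],
    [[0, 0, 0], [0, -1, 0], 60],
    [[0, 0, 0], [0, -1, 0], 60],
    [[0, 0, 0], [0, -1, 0], 60],
    [[0, 0, 0], [0, 0, 0], 60],
    [[0, 0, 0], [0, 0, 0], 60],
    [[0, 0, 0], [0, 0, 0], 60],
    [[0, 0, 0], [0, 0, 0], 60],
  ],
)

```text
clock: 18.15
eef_pos: [0.4671, 0.3877, 0.0901]
eef_rot: [179.8, -44.1, 28.3]
ft_force: [3.2, -8.4, 1.6]
grip_width: 0.0602
finger_force: 4.7
```

```bash
python3 m.py
```

```text
{'clock': 18.15, 'joint_pos': [36.842, 30.083, 128.898, 195.513, 23.514, -98.132], 'eef_pos': [0.467, 0.388, 0.09], 'eef_rot': [179.798, -44.105, 28.314], 'ft_force': [3.228, -8.449, 1.619], 'grip_width': 0.06}
stand xy -0.1365 0.0242 F ux,uy -1.1164702103514164 -8.975529107940247
```

Emit:
apply_moves(
  motion=[
    [[0, 0, 0], [0, -1, 0], 60],
    [[0, 0, 0], [0, -1, 0], 60],
    [[0, 0, 0], [0, -1, 0], 60],
    [[0, 0, 0], [0, -1, 0], 60],
    [[0, 0, 0], [0, -1, 0], 60],
    [[0, 0, 0], [0, -1, 0], 60],
    [[0, 0, 0], [0, -1, 0], 60],
    [[0, 0, 0], [0, -1, 0], 60],
    [[0, 0, 0], [0, -1, 0], 60],
    [[0, 0, 0], [0, 0, 0], 60],
  ],
)

```text
clock: 19.4
eef_pos: [0.4624, 0.3951, 0.0899]
eef_rot: [179.8, -44.1, 28.3]
ft_force: [1.1, -11.3, 4.0]
grip_width: 0.0601
finger_force: 5.3
```

```bash
python3 m.py
```

```text
{'clock': 19.4, 'joint_pos': [38.256, 30.13, 128.567, 198.223, 23.354, -99.612], 'eef_pos': [0.462, 0.395, 0.09], 'eef_rot': [179.797, -44.065, 28.281], 'ft_force': [1.105, -11.259, 4.027], 'grip_width': 0.06}
stand xy -0.1373 0.0329 F ux,uy -4.309791976003552 -10.459565691506647
```

Emit:
apply_moves(
  motion=[
    [[0, 0, 0], [0, -1, 0], 60],
    [[0, 0, 0], [0, -1, 0], 60],
    [[0, 0, 0], [0, -1, 0], 60],
    [[0, 0, 0], [0, -1, 0], 60],
    [[0, 0, 0], [0, 0, 0], 60],
    [[0, 0, 0], [0, 3, 0], 60],
    [[0, 0, 0], [0, 3, 0], 60],
    [[0, 0, 0], [0, 3, 0], 60],
    [[0, 0, 0], [0, 3, 0], 60],
    [[0, 0, 0], [0, 0, 0], 60],
  ],
)

```text
clock: 20.65
eef_pos: [0.4664, 0.3896, 0.0902]
eef_rot: [179.7, -44.1, 28.5]
ft_force: [0.2, 0.2, -0.1]
grip_width: 0.0599
finger_force: 0.0
```

```bash
python3 m.py
```

```text
{'clock': 20.65, 'joint_pos': [37.051, 30.092, 128.812, 195.672, 23.455, -98.289], 'eef_pos': [0.466, 0.39, 0.09], 'eef_rot': [179.748, -44.113, 28.527], 'ft_force': [0.239, 0.186, -0.074], 'grip_width': 0.06}
stand xy -0.1363 0.0262 F ux,uy 0.29865337310887446 0.05242226188628904
```

Emit:
apply_moves(
  motion=[
    [[0, 0, 0], [0, 0, -8], 60],
    [[0, 0, 0], [0, 0, -10], 60],
    [[0, 0, 0], [0, 0, -11], 60],
    [[0, 0, 0], [0, 0, -11], 60],
    [[0, 0, 0], [0, 0, -11], 60],
    [[0, 0, 0], [0, 0, -11], 60],
    [[0, 0, 0], [0, 0, -11], 60],
    [[0, 0, 0], [0, 0, -11], 60],
    [[0, 0, 0], [0, 0, -11], 60],
    [[0, 0, 0], [0, 0, 0], 60],
  ],
)

```text
clock: 21.9
eef_pos: [0.4075, 0.3584, 0.1591]
eef_rot: [179.8, -44.2, 28.5]
ft_force: [-0.2, 0.3, -0.4]
grip_width: 0.0597
finger_force: 0.0
```

```bash
python3 m.py c6; python3 -c "
from w import *
s=bot.grab_frame('side')
for q,b in((.6,0),(.6,.1),(.6,.2),(.6,.3)):
    u=-ux;P=N+.06*u;c,si=np.cos(-b),np.sin(-b);d=np.array([c*u[0]-si*u[1],si*u[0]+c*u[1],0])
    print(b,[((proj(s,x)-[190,105])*5).round(0) for x in(N,P,P+.041*d,P+.107*d)])"
```

```text
{'clock': 21.9, 'joint_pos': [39.088, 16.857, 133.471, 208.797, 15.845, -110.234], 'eef_pos': [0.407, 0.358, 0.159], 'eef_rot': [179.789, -44.158, 28.508], 'ft_force': [-0.188, 0.275, -0.4], 'grip_width': 0.06}
stand xy -0.2029 0.0262 F ux,uy -0.036709704070378185 0.33068714598232235
0 [array([484., 266.]), array([399., 303.]), array([339., 330.]), array([238., 374.])]
0.1 [array([484., 266.]), array([399., 303.]), array([335., 326.]), array([227., 364.])]
0.2 [array([484., 266.]), array([399., 303.]), array([331., 322.]), array([218., 353.])]
0.3 [array([484., 266.]), array([399., 303.]), array([328., 318.]), array([211., 342.])]
```

View pics/c6.png

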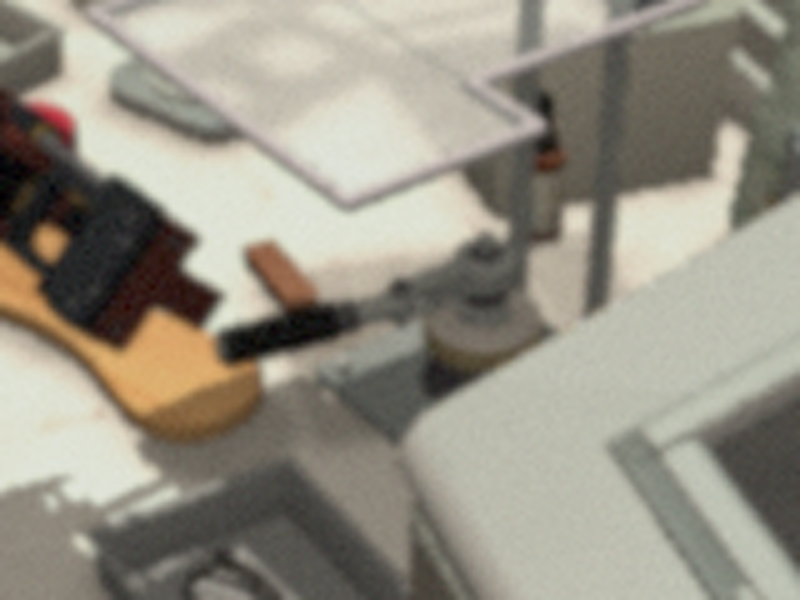

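The wrench is now plainly kinked: head from nut (487,262) to pin (400,297), black grip from (355,318) to (222,345) in the crop, with the hand clear. I'll measure the kink numerically.

```bash
python3 - <<'E'
from w import *
s=bot.grab_frame('side')
for th in(50,60,70):
    c=s['color'][160:182,231:264].max(2);n,l,S,_=cv2.connectedComponentsWithStats((c<th).astype(np.uint8))
    k=1+np.argmax(S[1:,4]);pts=np.argwhere(l==k)[:,::-1]+[231,160]
    W=np.array([onz(s,*p,.09)[:2] for p in pts]);m=W.mean(0);u=np.linalg.svd(W-m)[2][0];u*=-np.sign(u@ux[:2])
    t=(W-m)@u;ang=np.degrees(np.arctan2(u[1],u[0]))%360
    # pin from head-straight assumption
    rel=m-N[:2];P=N[:2]-.06*ux[:2];d=m-P
    print(th,S[k],m.round(4),"ang",ang.round(1),"q+b-.6 =",np.radians(208-ang).round(3),"ext",np.ptp(t).round(3),"stand",(rel@ux[:2]).round(4),(rel@uy[:2]).round(4),"from pin: dist",np.linalg.norm(d).round(3),"kink",np.arctan2(d@uy[:2],-(d@ux[:2])).round(3))
E
```

```text
50 [  4   6  26  11 136] [0.4801 0.3868] ang 199.0 q+b-.6 = 0.156 ext 0.071 stand -0.1255 0.0173 from pin: dist 0.068 kink 0.258
60 [  4   6  26  11 155] [0.482  0.3877] ang 199.1 q+b-.6 = 0.155 ext 0.078 stand -0.1234 0.0172 from pin: dist 0.066 kink 0.264
70 [  4   6  27  11 169] [0.4826 0.3878] ang 198.6 q+b-.6 = 0.164 ext 0.078 stand -0.1228 0.017 from pin: dist 0.065 kink 0.264
```

```bash
python3 -c "
from bench import bot
print(bot.sign_off())"
```

```text
the job is handed in; nothing more can be done
None
```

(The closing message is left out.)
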